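# Set the crack tester and scan the plate

### The arm

A 7-joint arm with a two-finger parallel gripper is mounted at the origin on the work surface. World frame = base frame: x ahead of the robot, y to its left, z up, the work surface at z = 0. Lengths are in m, angles in rad, forces in N, time in s.
With the tool pointing down it reaches from about 0.4 to 0.75 m from the base axis. Payload 19.5 kg.
Tool frame: the origin (TCP) lies between the finger pads, 19 mm behind the fingertips; this is the grasp point; z points along the fingers, y is the line along which they close (so a half turn about z gives the same grasp; the last joint's range is limited). The gripper opens to 85 mm and grips with 20 to 120 N. Pads are 22 mm wide; open, the fingers measure 114 mm over their backs; the gripper's body (76 mm by 85 mm) begins 54 mm behind the grasp point. The pads swing forward as they close: fully open they stand 13 mm farther back than shut.
Start: joints at [-1.199, 0.707, -0.028, 1.485, 0.022, 0.951, -0.075], TCP at [0.231, 0.526, 0.25] pointing down, gripper open.
Joint ranges: [-2.71, 2.71], [-0.32, 2.16], [-1.57, 1.52], [0, 2.45], [-1.46, 4.6], [0, 2.02], [-2.83, 2.83]. Speed limits (rad/s): [1.89, 1.89, 2.57, 2.57, 3.01, 3.01, 3.01].

### API

Orientations are given as a rotation vector (axis times angle).
In Python, from workcell import arm gives the robot as it stands.
- The arm moves only by the tool step_arm, never from a script. Its argument "targets" is a list of rows, each a list of 6 numbers: the shift along the world's x, y, z in units of 40 mm (1.0 is 40 mm), then the turn, a rotation vector about the world's x, y, z in units of 10 degrees (1.0 is 10 degrees). In form: [[x, y, z, rx, ry, rz], ...]. A call has 1 to 5 rows; each row is the pose to reach, as a shift and turn from the pose commanded when the call began; what a row does not reach only later rows make up. A row lasts 1/8 s, in which the tool goes at most 62.5 mm and 10.7 degrees, less where a joint would pass 70% of its speed; a pose out of reach is approached as far as the arm can. A call with a gripper value outside its range is refused whole. "grip" is the finger opening in mm, from 0 to 85.4, set as the call begins (left out, the last holds). The fingers move at their own pace and stop on an object; "squeeze" is the grip in N (left out, the last holds). Time passes only in rows, so rows that repeat a pose let the fingers close. It gives the time, the measured TCP pose, the force, the opening and the grip force at its end, in the units of the state.
- arm.observe(): the state, without advancing time (a new reading comes with each control period).
- arm.get_image(name): name is "side" or "top"; returns a dict with "color" (420x560x3 uint8, red, green, blue), "fx", "fy", "cx", "cy" (pixels), "eye" and "orientation" of the camera in the world. Camera axes: x right, y down, z forward; pixel columns grow to the right and rows downward; lengths in m; the calibration is good to about 2 mm. A picture is of the moment at which its call begins. There is no depth.
- arm.close_job(): hands the job in; it is judged then, once.
The state is a dict: "time_s": time; "joint_pos": joint angles; "joint_velocities": joint speeds; "tau": joint torques, N m; "position": TCP position; "tcp_rot": TCP orientation; "wrist_force": force on the tool from outside, world axes, zero at the start; "ft_torque": the same for the moment, N m; "finger_gap": finger opening in m; "grip_force": force on a finger pad.
Only numpy, scipy, OpenCV 4.12 (cv2) and the standard library are available. Lean on these libraries where they do the work, as an engineer would, in place of code of your own. Each camera call takes 0.05 s, during which the arm holds its last target. There are 200 camera calls.

### The job

Turn the selector knob on the yellow crack tester until it clicks in at the orange mark, and let go of it. Then take the cordless probe from its dock and stroke its tip along the bright strip of the steel plate from the green mark to the red mark, keeping it lightly pressed on the plate (never over 20 N) all the way, and set the probe back down on its dock's two rails as you found it. Leave the other things on the bench where they are.

Things in the scene. Friction and masses are not known exactly. Their poses are not given: they have to be found in the camera images.
- tester: yellow crack tester, fixed wedge-shaped case 150 x 160 mm. Origin: centre of its underside; x front to back, y left, z up. Its black front panel rises from 30 mm high at x -75 mm to 122 mm at x +43 mm: it slopes 38 degrees from level, its normal pointing forward (-x) and up. The selector's axis is this normal at x -24.6, y 0, z 69.4 mm
- selector_grip (a point): on the knob's axis, 27 mm out from the panel: where the TCP should be to grip it. z points out of the panel along the axis, x along the pointer (bar end with a white line). The knob is a grey bar 44 mm long (x), 13 mm wide (y; grip across it), from 7 to 37 mm out from the panel, on a round skirt 54 mm across, 7 mm thick
- selector (a joint): angle of the knob (rad), grows clockwise as seen facing the panel. Seven click positions at 0, 0.4, ... 2.4, each with a mark, end stops just beyond; the pointer points straight up the panel at 1.2. The orange dot (13 mm) marks 2.0, the sixth; the others are white ticks. About 0.1 N m turns it over a click; left between two it springs to one
- rest: fixed blue work rest, base 120 (x) x 130 (y) x 20 mm; origin: centre of its underside, z up. It holds a dark steel plate, 64 (x) x 180 (y) x 12 mm: the middle of its top face is somewhere 53 to 77 mm above the origin, and it slopes along y by an unknown angle up to 8 degrees either way. A bright strip 24 mm wide runs along y at x 0, green mark at y +55 mm, red at y -55 mm
- dock: fixed black dock of the probe, 90 x 76 mm. Origin: centre of its underside, z up. Two rubber rails along x, 80 mm long, 12 mm wide, at y -23 and +23 mm, tops 12 mm above the origin
- dock_seat (a point): centre of the dock at the height of its rails' tops: where the probe's origin is when it is parked; x along the rails
- probe: cordless scan probe, about 190 g. Origin: centre of the underside of its white foot, 60 (x) x 52 (y) x 14 mm; on it a yellow grip fin 40 mm long (x), 14 mm thick (y), up to 46 mm above the origin. A sprung steel button 12 mm across sticks out 8 mm below; it gives up to 4 mm, with 1.8 N at first, 4.2 N at the end, and hangs between the rails when parked
- probe_grip (a point): point on the probe's fin 36 mm above the probe's origin, where the TCP should be when gripping it (across the fin's thickness, y)
- probe_tip (a point): lowest point of the probe's button, 8 mm below the probe's origin when the button is not pushed in
- cup: bystander: open blue plastic cup, 72 mm across, 85 mm tall. Origin: centre of its underside. Leave it alone
- spray: bystander: green spray can, 60 mm across, 160 mm tall. Origin: centre of its underside. Leave it alone
- jar: bystander: amber jar with a steel lid, 64 mm across, 85 mm tall. Origin: centre of its underside. Leave it alone
- carton: bystander: small cardboard carton, 60 x 100 x 50 mm. Origin: centre of its underside. Leave it alone
- bearing: bystander: steel bearing ring, 62 mm across, 18 mm high, lying flat. Origin: centre of its underside. Leave it alone
- wrench: bystander: steel wrench, 170 mm long, lying flat. Origin: centre of its underside (lying along its x). Leave it alone
There are look-alikes about, which are no part of the job. Several things have the shape of the tester; the one meant has the colours described above. Leave any purple look-alike of the probe alone.

How it is judged:
By the outcome, as a careful person would: the job done as asked, in the order asked, and still so for the second after the job is handed in, with the robot touching nothing.
It also fails if it takes over 69 s, if anything falls off the work surface, if the arm or the gripper's body presses on something with over 40 N, if the wrist force passes 120 N, or if a joint passes its speed limit or range.

## Working session

There is one attempt and no reset: what is moved stays moved. The work goes in short steps, Python scripts to look and compute and a tool call to move; the robot and the scene stay as the last step left them, time stands still between calls to the robot, and variables do not carry over. Pictures are saved under pics/ and viewed, at most 13 in all, crops included, and the job is handed in when it is done.

Besides the shell and the picture viewer there is one more tool, called after "Request:" by a JSON object that holds its "fn" and its "kwargs". step_arm: Moves the arm, as the interface text tells. Its arguments: {"type":"object","properties":{"targets":{"type":"array"},"grip":{"type":"number"},"squeeze":{"type":"number"}},"required":["targets"]}

```bash
mkdir -p pics; ls
cat > h.py <<'E'
import numpy as np, cv2
from scipy.spatial.transform import Rotation as R
from workcell import arm
def snap(n,f):
    im=arm.get_image(n); cv2.imwrite(f'pics/{f}.png',im['color'][:,:,::-1]); 
    import pickle; pickle.dump(im,open(f'pics/{f}.pkl','wb')); return im
E
python3 - <<'E'
from h import *
for n in('side','top'):
    im=snap(n,n+'0'); print({k:v for k,v in im.items() if k!='color'})
print(arm.observe())
E
```

```text
pics
{'fx': 390.64280174853616, 'fy': 390.64280174853616, 'cx': 279.67271597187886, 'cy': 206.20746792171403, 'eye': array([ 0.49333689, -0.67240131,  0.90699744]), 'orientation': array([-2.4269084 ,  0.06383984, -0.00816117])}
{'fx': 536.2428647767607, 'fy': 536.2428647767607, 'cx': 281.4961463799159, 'cy': 209.71631571776402, 'eye': array([0.31156436, 0.05257205, 1.46008155]), 'orientation': array([-2.12309306,  2.18272859, -0.18339815])}
{'time_s': 0.1, 'joint_pos': array([-1.19864683,  0.70699216, -0.02763342,  1.4849512 ,  0.02199523,
        0.95088589, -0.07548361]), 'joint_velocities': array([ 1.28457041e-03,  2.40447382e-04, -1.32850144e-05, -1.29395399e-03,
        3.73130735e-04, -1.02171324e-03, -1.24446741e-03]), 'tau': array([ 2.34533269e-03, -8.84296274e+01,  1.23727933e+00, -2.36453730e+01,
        1.71876722e-02,  5.11432649e-03,  2.44449529e-05]), 'position': array([0.23113384, 0.52626777, 0.24960221]), 'tcp_rot': array([-6.45368114e-01, -3.07440633e+00,  1.44064488e-03]), 'wrist_force': array([-0.92283978, -0.95685722,  0.0845624 ]), 'ft_torque': array([ 0.03534744,  0.01267164, -0.0060293 ]), 'grip_force': 0.0, 'finger_gap': 0.08515890077856321}
```

View pics/side0.png

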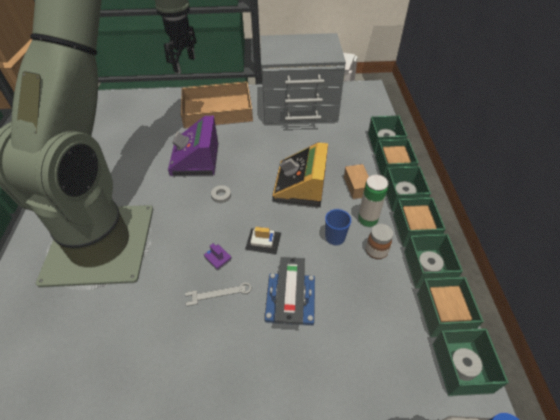

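View pics/top0.png

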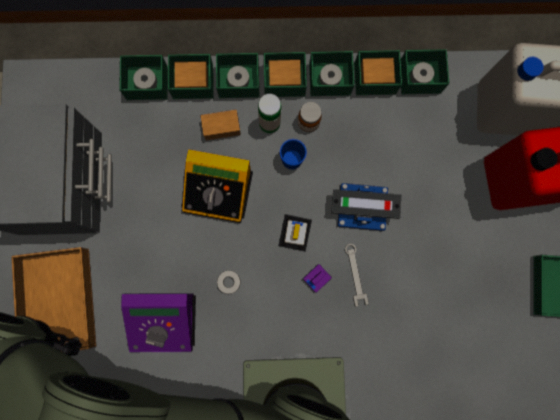

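The side view shows the yellow tester near (302,175), the dock at (263,238) and the rest at (290,290). The top view shows the tester at (215,187), the dock at (295,232) and the rest at (364,205). I'll enlarge these areas with pixel grids.

```bash
cat > crop.py <<'E'
from h import *
def crop(f,x0,y0,w,h,s,step=10):
    a=cv2.imread(f'pics/{f}.png')[y0:y0+h,x0:x0+w]
    a=cv2.resize(a,None,fx=s,fy=s,interpolation=cv2.INTER_CUBIC)
    for u in range(-(-x0//step)*step,x0+w,step):
        p=int((u+.5-x0)*s);cv2.line(a,(p,0),(p,5),(0,255,255),1);cv2.putText(a,str(u),(p-10,16),0,.35,(0,255,255),1)
    for v in range(-(-y0//step)*step,y0+h,step):
        p=int((v+.5-y0)*s);cv2.line(a,(0,p),(5,p),(0,255,255),1);cv2.putText(a,str(v),(7,p+4),0,.35,(0,255,255),1)
    return a
E
python3 - <<'E'
from crop import *
cv2.imwrite('pics/m1.png',np.hstack([crop('top0',175,145,80,80,5),crop('side0',265,135,80,80,5)]))
a=crop('top0',270,175,134,82,6); cv2.imwrite('pics/m2.png',a[:600,:800])
b=crop('side0',235,220,90,110,5); cv2.imwrite('pics/m3.png',b)
E
```

```text
(no output)
```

View pics/m1.png

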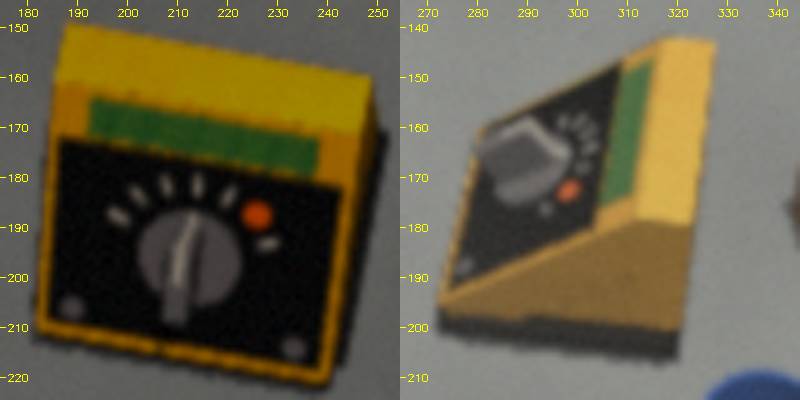

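View pics/m2.png

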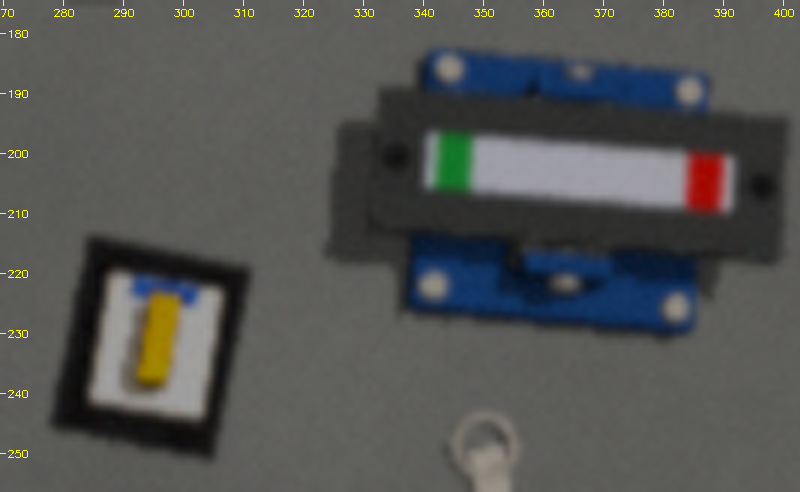

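View pics/m3.png

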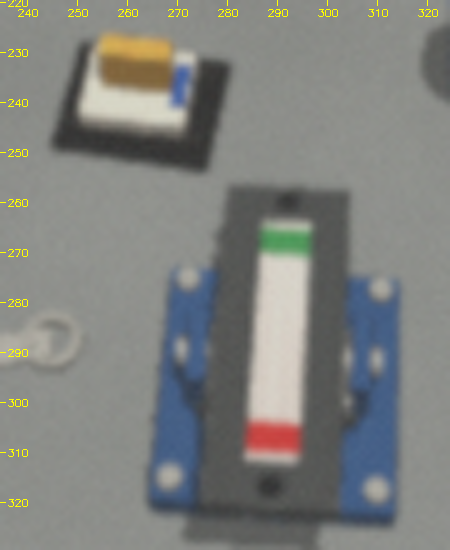

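The crops show these points:
- **Tester:** skirt centre at (212,196.5) and the pointer toward the fourth tick in the top crop, orange dot at (225.5,187.5).
- **Strip marks, top crop:** green (345,201), red (387,205).
- **Strip marks, side crop:** green (292,268), red (289,307).
- **Fin, top crop:** centre at (296,231).

```bash
cat > fit.py <<'E'
from h import *
import pickle
from scipy.optimize import least_squares as LS
C={k:pickle.load(open(f'pics/{k}0.pkl','rb')) for k in('top','side')}
def proj(k,P):
    c=C[k]; q=R.from_rotvec(c['orientation']).inv().apply(np.atleast_2d(P)-c['eye'])
    return np.c_[c['fx']*q[:,0]/q[:,2]+c['cx'],c['fy']*q[:,1]/q[:,2]+c['cy']]
def T(p,P,z=0): return R.from_euler('z',p[2]).apply(np.atleast_2d(P)/1000.)+[p[0],p[1],z]
def fit(model,obs,p0):
    f=lambda p:np.concatenate([(proj(k,model(p,P))[0]-uv) for k,P,uv in obs])
    s=LS(f,p0,loss='soft_l1'); print(np.round(s.x,4),'rms',np.sqrt((f(s.x)**2).mean())); print(np.round(f(s.x).reshape(-1,2),1).tolist()); return s.x
n=np.array([-np.sin(np.radians(38)),0,np.cos(np.radians(38))])
ax=np.array([-24.6,0,69.4])
E
python3 - <<'E'
from fit import *
print('tester')
t=fit(T,[('top',[75,80,122],[187.5,149]),('top',[75,-80,122],[248.5,159.5]),('top',[-75,80,30],[182,210]),('top',[-75,-80,30],[239.5,221.5]),
('top',ax+7*n,[212.2,196.5]),('side',[75,80,122],[327.5,142.5]),('side',[75,-80,122],[323.5,179.5]),('side',[43,-80,122],[312,180]),('side',[-75,-80,30],[273.5,194.5]),('side',[-75,80,30],[281,160])],[.4,.2,0])
g=T(t,ax+27*n)[0]; print('grip',g,'normal',R.from_euler('z',t[2]).apply(n))
for a in(.8,1.2,1.6):
    up=np.array([np.cos(np.radians(38)),0,np.sin(np.radians(38))]);d=a-1.2
    v=np.cos(d)*up+np.sin(d)*np.array([0,-1,0])
    print(a,proj('top',T(t,[ax+37*n+22*v,ax+37*n-22*v])).round(1).tolist(), proj('side',T(t,[ax+37*n+22*v,ax+37*n-22*v])).round(1).tolist())
print('dock')
d=fit(T,[('top',[30,26,26],[287,219.3]),('top',[30,-26,26],[306,222.3]),('top',[-30,-26,26],[303.2,245]),('top',[-30,26,26],[284.3,242.3]),
('top',[20,7,58],[295.3,223]),('top',[20,-7,58],[299.6,223.3]),('top',[-20,-7,58],[297,238.8]),('top',[-20,7,58],[292.3,238.5]),('side',[0,0,58],[261.8,230.5])],[.3,.05,0])
print('grip',T(d,[0,0,48]))
print('rest')
def M(p,P):
    P=np.array(P,float); q=P.copy(); q[1]*=np.cos(p[4]);q[2]=p[3]*1000+P[1]*np.sin(p[4]); return T(p,q)
r=fit(M,[('top',[0,55,0],[345.2,201.3]),('top',[0,-55,0],[387.2,204.8]),('side',[0,55,0],[291.8,267.8]),('side',[0,-55,0],[289,307]),
('top',[32,90,0],[333,188.7]),('top',[32,-90,0],[400,193.7]),('top',[-32,-90,0],[398.5,218]),('side',[-32,90,0],[280.5,256.5]),('side',[32,90,0],[304.5,257.2])],[.35,-.1,0,.065,0])
print(M(r,[0,55,0]),M(r,[0,-55,0]))
o=arm.observe();print(R.from_rotvec(o['tcp_rot']).as_matrix().round(3))
E
```

```text
tester
[ 0.5885  0.1952 -0.21  ] rms 0.7358791456194755
[[0.1, -0.9], [0.5, -0.2], [-0.6, 0.4], [0.4, -0.4], [0.0, -0.3], [0.4, 0.2], [-0.2, -0.4], [-0.0, -2.1], [-1.7, 0.7], [-0.8, -0.1]]
grip [0.54819316 0.20376121 0.09067629] normal [-0.60213659  0.12833774  0.78801075]
0.8 [[207.2, 194.1], [212.3, 209.0]] [[290.4, 157.3], [279.2, 166.1]]
1.2 [[210.5, 194.1], [209.0, 208.9]] [[290.5, 159.0], [279.2, 164.4]]
1.6 [[213.8, 195.3], [205.8, 207.8]] [[289.6, 161.1], [280.1, 162.3]]
dock
[ 0.4652 -0.0157 -0.1694] rms 0.6073974391856277
[[0.4, 0.5], [0.4, 0.2], [0.3, -0.5], [-0.0, -0.5], [-1.0, -0.0], [-0.0, 0.4], [0.5, -0.1], [-0.0, -0.5], [-0.5, -1.9]]
grip [[ 0.46519795 -0.01570868  0.048     ]]
rest
[ 0.533  -0.2023 -0.1196  0.0648 -0.0561] rms 0.37423494992616063
[[-0.3, 0.1], [-0.6, 0.1], [-0.0, 0.2], [0.4, 0.1], [-0.4, -0.2], [0.6, 0.4], [0.7, -0.1], [-0.4, -0.4], [0.4, 0.2]]
[[ 0.53960028 -0.14779884  0.06176532]] [[ 0.52649647 -0.25684136  0.0679313 ]]
[[-0.916  0.402 -0.   ]
 [ 0.402  0.916 -0.001]
 [-0.    -0.001 -1.   ]]
```

```bash
cat > go.py <<'E'
from fit import *
t=[.5885,.1952,-.21]; n_w=R.from_euler('z',t[2]).apply(n); g=T(t,ax+27*n)[0]
def knobR(dang=0):  # tool orientation, dang = clockwise turn from pointer-up
    y=R.from_euler('z',t[2]).apply([0,1,0]); z=-n_w; x=np.cross(y,z)
    return R.from_rotvec(-dang*n_w)*R.from_matrix(np.c_[x,y,z])
def downR(yaw):  # y axis of tool along local y of an object with this yaw
    y=np.array([-np.sin(yaw),np.cos(yaw),0]); z=np.array([0,0,-1.]); return R.from_matrix(np.c_[np.cross(y,z),y,z])
def delta(p,Rt,frm=None):
    o=arm.observe(); p0,r0=(o['position'],R.from_rotvec(o['tcp_rot'])) if frm is None else frm
    d=np.r_[(np.array(p)-p0)/.04,np.degrees((Rt*r0.inv()).as_rotvec())/10]
    print(np.round(d,3).tolist(),'| t',round(o['time_s'],2)); return d
E
python3 - <<'E'
from go import *
A=g+.1*n_w; B=g+.004*n_w
delta(A,knobR()); delta(B,knobR(),(A,knobR()))
for a in(.2,.4,.6,.8,.85): delta(B,knobR(a),(B,knobR()))
E
```

```text
[6.421, -7.741, -2.003, -1.163, -3.624, 1.126] | t 0.1
[1.445, -0.308, -1.891, 0.0, 0.0, 0.0] | t 0.1
[0.0, 0.0, 0.0, 0.69, -0.147, -0.903] | t 0.1
[0.0, 0.0, 0.0, 1.38, -0.294, -1.806] | t 0.1
[0.0, 0.0, 0.0, 2.07, -0.441, -2.709] | t 0.1
[0.0, 0.0, 0.0, 2.76, -0.588, -3.612] | t 0.1
[0.0, 0.0, 0.0, 2.932, -0.625, -3.838] | t 0.1
```

Request:
{"fn": "step_arm", "kwargs": {"targets": [[1.4, -1.5, 0, -0.2, -0.7, 0.2], [2.8, -3, 0, -0.5, -1.5, 0.5], [4, -4.5, 0, -0.7, -2.2, 0.7], [5.2, -6, 0, -0.9, -2.9, 0.9], [6.2, -7.5, -0.5, -1.16, -3.62, 1.13]], "grip": 60, "squeeze": 30}}

```text
time_s: 0.72
position: [0.4267, 0.3039, 0.2429]
tcp_rot: [0.286, 2.498, -0.08]
wrist_force: [2.7, 0.8, -2.1]
finger_gap: 0.0603
grip_force: 0.0
```

Request:
{"fn": "step_arm", "kwargs": {"targets": [[0.2, -0.2, -1.5, 0, 0, 0], [0.2, -0.2, -1.5, 0, 0, 0], [0.2, -0.2, -1.5, 0, 0, 0], [0.2, -0.2, -1.5, 0, 0, 0]]}}

```text
time_s: 1.23
position: [0.4355, 0.3038, 0.1882]
tcp_rot: [0.29, 2.504, -0.081]
wrist_force: [-0.6, -0.1, -0.0]
finger_gap: 0.0603
grip_force: 0.0
```

Run:
```python
from go import *
snap('top','top1');snap('side','side1')
delta(g+.1*n_w,knobR());delta(g+.004*n_w,knobR())
o=arm.observe();print(o['joint_pos'],o['wrist_force'])
from crop import crop
cv2.imwrite('pics/m4.png',np.hstack([crop('top1',165,135,100,100,4),crop('side1',255,105,100,100,4)]))
```

```text
[1.312, -2.169, -0.458, -0.094, -0.215, 0.105] | t 1.32
[2.757, -2.477, -2.349, -0.094, -0.215, 0.105] | t 1.32
[-1.36568997e+00  8.73351026e-01  7.56617117e-01  2.12584949e+00
  8.07715773e-01  2.24739642e-04 -3.74652844e-01] [-0.79930948  0.19743613  0.00458102]
```

View pics/m4.png

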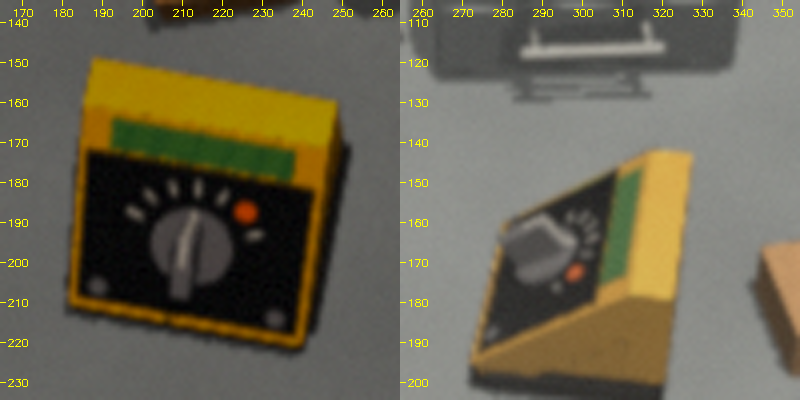

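The knob's pointer line runs from (210,202) to (213,187), straight up the panel, so the angle is 1.2. The gripper isn't blocking the view. Continuing to the approach point.

Request:
{"fn": "step_arm", "kwargs": {"targets": [[0.6, -1.1, -0.2, -0.05, -0.1, 0.05], [1.3, -2.17, -0.46, -0.09, -0.21, 0.1], [1.3, -2.17, -0.46, -0.09, -0.21, 0.1], [1.3, -2.17, -0.46, -0.09, -0.21, 0.1]]}}

```text
time_s: 1.82
position: [0.5012, 0.2434, 0.1966]
tcp_rot: [0.285, 2.504, -0.147]
wrist_force: [-0.6, 0.4, 1.2]
finger_gap: 0.0605
grip_force: 0.0
```

Run:
```python
from go import *
delta(g+.1*n_w,knobR());delta(g+.004*n_w,knobR())
o=arm.observe();print(o['joint_pos'],o['wrist_force'])
```

```text
[-0.332, -0.669, -0.677, 0.171, -0.257, 0.174] | t 1.82
[1.113, -0.977, -2.569, 0.171, -0.257, 0.174] | t 1.82
[-1.16575746e+00  8.53322287e-01  7.28548708e-01  2.07479057e+00
  9.70139102e-01  5.80162930e-04 -3.58914525e-01] [-0.63019988  0.41049934  1.20817882]
```

```bash
cat > kin.py <<'E'
from fit import *
import itertools
Z=lambda a:R.from_euler('z',a); Y=lambda a:R.from_euler('y',a)
D=[([-1.19864683,.70699216,-.02763342,1.4849512,.02199523,.95088589,-.07548361],[.23113384,.52626777,.24960221],[-.645368,-3.074406,.00144]),
([-1.36568997,.873351026,.756617117,2.12584949,.807715773,.000224739642,-.374652844],None,None),
([-1.16575746,.853322287,.728548708,2.07479057,.970139102,.00058016293,-.358914525],[.5012,.2434,.1966],[.285,2.504,-.147])]
D[1]=(D[1][0],[.4355,.3038,.1882],[.29,2.504,-.081])
def fk(q,s,p):
    a=Z(p[0]+s[0]*q[0]); o=a.apply([p[2],0,p[3]]); a=a*Y(q[1]); a=a*Z(s[1]*q[2]); o=o+a.apply([p[7],0,p[4]]); a=a*Y(q[3]); a=a*Z(s[2]*q[4]); o=o+a.apply([-p[7],0,p[5]]); a=a*Y(q[5]); a=a*Z(s[3]*q[6]); o=o+a.apply([0,0,p[6]])
    return o,a*Z(p[1])
def calib(D,s,p0):
    def f(p):
        e=[]
        for q,x,r in D:
            o,a=fk(q,s,p); e+=[*(o-x)*3,*(a*R.from_rotvec(r).inv()).as_rotvec()]
        return np.r_[e,(np.array(p[2:])-[0,.35,.4,.4,.25,0])*.002]
    return LS(f,p0)
E
python3 - <<'E'
from kin import *
res=[]
for s in itertools.product([1,-1],repeat=4):
    for c in (0,1.57,3.14,-1.57):
      for b in (0,1.57,3.14,-1.57):
        r=calib(D,s,[b,c,0,.35,.4,.4,.25,0]); res.append((r.cost,s,r.x.round(3).tolist()))
res.sort(key=lambda r:r[0])
for r in res[:6]: print(r)
E
```

```text
(np.float64(0.0009046207308531158), (-1, -1, -1, -1), [-0.044, 1.532, 0.034, 0.358, 0.485, 0.278, 0.316, -0.001])
(np.float64(0.0009046207308531217), (-1, -1, -1, -1), [-0.044, 1.532, 0.034, 0.358, 0.485, 0.278, 0.316, -0.001])
(np.float64(0.0009046207308531246), (-1, -1, -1, -1), [-0.044, 1.532, 0.034, 0.358, 0.485, 0.278, 0.316, -0.001])
(np.float64(0.0009046207308531313), (-1, -1, -1, -1), [-0.044, 1.532, 0.034, 0.358, 0.485, 0.278, 0.316, -0.001])
(np.float64(0.0009046207308531331), (-1, -1, -1, -1), [-0.044, 1.532, 0.034, 0.358, 0.485, 0.278, 0.316, -0.001])
(np.float64(0.0009046207308531336), (-1, -1, -1, -1), [-0.044, 1.532, 0.034, 0.358, 0.485, 0.278, 0.316, -0.001])
```

```bash
cat > ik.py <<'E'
from kin import *
from go import g,n_w,knobR,downR,delta
S=(-1,-1,-1,-1); P=[-0.044,1.532,.034,.358,.485,.278,.316,-.001]
lo=np.array([-2.71,-.32,-1.57,0,-1.46,0,-2.83]);hi=np.array([2.71,2.16,1.52,2.45,4.6,2.02,2.83])
def ik(p,Rt,q0,reg=.01,lo=lo,hi=hi):
    def f(q):
        o,a=fk(q,S,P); return np.r_[(o-p)*5,(a*Rt.inv()).as_rotvec(),reg*(q-q0)]
    r=LS(f,np.clip(q0,lo+.01,hi-.01),bounds=(lo,hi)); o,a=fk(r.x,S,P)
    return r.x,np.linalg.norm(o-p)*1000,np.degrees((a*Rt.inv()).magnitude())
E
python3 - <<'E'
from ik import *
rng=np.random.default_rng(0)
for fl in(0,np.pi):
  best=[]
  for i in range(40):
    q0=rng.uniform(lo,hi); q0[0]=rng.uniform(-1.5,.5);q0[2]=rng.uniform(-1,1)
    q,e,w=ik(g+.004*n_w,knobR()*Z(fl),q0,.001)
    if e<4 and w<2: best.append(q)
  print(fl,len(best)); 
  for q in best[:9]: print(q.round(2))
E
```

```text
0 32
[-0.49  1.02 -0.3   2.18  2.18  0.89 -1.42]
[-0.26  1.16 -0.8   2.17  2.04  1.29 -1.15]
[-0.31  1.12 -0.69  2.17  2.06  1.19 -1.21]
[-0.29  1.13 -0.73  2.17  2.05  1.22 -1.19]
[-0.38  1.07 -0.52  2.17  2.1   1.05 -1.29]
[-1.01  1.13  0.73  2.17  3.39  0.49 -2.81]
[-1.15  1.32  1.12  2.16  3.93  0.71  2.83]
[-1.15  1.32  1.12  2.16  3.93  0.71  2.83]
[-1.01  1.13  0.73  2.17  3.41  0.5  -2.83]
3.141592653589793 21
[-0.76  1.01  0.21  2.18  2.56  0.58  1.25]
[-0.79  1.02  0.27  2.18  2.63  0.55  1.17]
[-0.19  1.25 -1.    2.16  2.02  1.47  2.08]
[-0.93  1.08  0.55  2.18  3.07  0.48  0.68]
[-0.91  1.07  0.51  2.18  3.01  0.48  0.76]
[-1.03  1.15  0.78  2.17  3.49  0.51  0.22]
[-0.25  1.17 -0.83  2.17  2.04  1.31  2.  ]
[-0.51  1.02 -0.27  2.18  2.2   0.86  1.7 ]
[-0.57  1.01 -0.15  2.18  2.26  0.79  1.62]
```

```bash
cat > plan.py <<'E'
from ik import *
q=arm.observe()['joint_pos']; o=arm.observe()
A=g+.1*n_w; Rf=knobR()*Z(np.pi)
qA,e,w=ik(A,Rf,np.array([-.91,1.0,.4,2.2,3.0,.48,.76])); print('A',qA.round(2),e,w)
# waypoints by joint interpolation with j6 lifted
W=[]
for u in np.linspace(0,1,9)[1:]:
    qq=q+(qA-q)*u; qq[5]+=.6*np.sin(np.pi*u); x,a=fk(qq,S,P); W.append((x,a))
qs=q.copy(); pr=(o['position'],R.from_rotvec(o['tcp_rot']))
for i,(x,a) in enumerate(W):
    x=A+np.array([-.03,0,.07])*(1-i/7)**.5; 
    if i==7:a=Rf
    qs,e,w=ik(x,a,qs,.003); print(i,x.round(3),'tool z',a.as_matrix()[:,2].round(2),'q',qs.round(2),round(e,1),round(w,1))
    print('   ',np.round(np.r_[(x-pr[0])/.04,np.degrees((a*pr[1].inv()).as_rotvec())/10],2).tolist()); pr=(x,a)
E
python3 plan.py
```

```text
A [-1.05  0.87  0.59  2.3   2.95  0.38  0.81] 0.004968022250116229 0.0026476974571393143
0 [0.458 0.217 0.239] tool z [ 0.56 -0.45 -0.69] q [-1.27  0.81  0.61  2.04  0.93  0.47 -0.03] 0.0 0.0
    [-1.08, -0.67, 1.07, -2.74, 0.35, 0.86]
1 [0.46  0.217 0.234] tool z [ 0.63 -0.59 -0.5 ] q [-1.35  0.98  0.61  1.99  1.02  0.65  0.13] 0.0 0.0
    [0.06, 0.0, -0.13, -2.38, 0.29, 1.09]
2 [0.463 0.217 0.229] tool z [ 0.73 -0.59 -0.33] q [-1.42  1.13  0.64  2.05  1.24  0.69  0.16] 0.0 0.0
    [0.06, 0.0, -0.14, -2.03, 0.35, 1.23]
3 [0.465 0.217 0.222] tool z [ 0.83 -0.49 -0.25] q [-1.43  1.2   0.62  2.19  1.62  0.74  0.05] 0.0 0.0
    [0.07, 0.0, -0.16, -1.66, 0.57, 1.33]
4 [0.468 0.217 0.215] tool z [ 0.89 -0.35 -0.29] q [-1.36  1.2   0.53  2.36  2.01  0.89 -0.  ] 0.0 0.0
    [0.08, 0.0, -0.18, -1.37, 0.91, 1.37]
5 [0.472 0.217 0.207] tool z [ 0.88 -0.21 -0.43] q [-1.54  1.59  1.52  2.45  3.72  0.79 -1.2 ] 2.4 1.0
    [0.09, 0.0, -0.21, -1.24, 1.27, 1.36]
6 [0.477 0.217 0.196] tool z [ 0.78 -0.13 -0.62] q [-1.41  1.41  1.52  2.45  3.93  0.95 -0.76] 1.3 0.6
    [0.12, 0.0, -0.27, -1.25, 1.55, 1.35]
7 [0.488 0.217 0.169] tool z [ 0.6  -0.13 -0.79] q [-1.32  1.32  1.51  2.28  4.3   0.93 -0.6 ] 0.0 0.0
    [0.28, 0.0, -0.66, -1.32, 1.66, 1.38]
```

```bash
cat > plan2.py <<'E'
from ik import *
o=arm.observe(); q=o['joint_pos']
A=g+.1*n_w; Rf=knobR()*Z(np.pi)
qA,e,w=ik(A,Rf,np.array([-.91,1.0,.4,2.2,3.0,.48,.76]))
for l6,l4,l2 in((.3,-.3,-.1),(.4,-.5,-.1)):
  print(l6,l4); qs=q.copy(); pr=(o['position'],R.from_rotvec(o['tcp_rot']))
  for u in np.linspace(0,1,9)[1:]:
    qq=q+(qA-q)*u; b=np.sin(np.pi*u)**.7 if u<1 else 0; qq=qq+b*np.array([0,l2,0,l4,0,l6,0]); x,a=fk(qq,S,P)
    qs,e,w=ik(x,a,qs,.003); print(round(u,2),x.round(3),'tz',a.as_matrix()[:,2].round(2),'q',qs.round(2),round(e,1),np.round(np.r_[(x-pr[0])/.04,np.degrees((a*pr[1].inv()).as_rotvec())/10],2).tolist()); pr=(x,a)
E
python3 plan2.py
```

```text
0.3 -0.3
0.12 [0.563 0.241 0.264] tz [ 0.68 -0.26 -0.69] q [-1.17  0.82  0.76  1.95  1.13  0.17 -0.14] 0.0 [1.54, -0.06, 1.7, -1.77, -0.48, 1.36]
0.25 [0.603 0.238 0.318] tz [ 0.77 -0.28 -0.57] q [-1.21  0.83  0.86  1.89  1.35  0.2   0.02] 0.0 [0.99, -0.07, 1.33, -1.74, -0.29, 1.31]
0.38 [0.632 0.244 0.36 ] tz [ 0.85 -0.27 -0.46] q [-1.2   0.82  0.85  1.87  1.73  0.29  0.02] 0.0 [0.73, 0.13, 1.06, -1.79, -0.19, 1.24]
0.5 [0.649 0.257 0.382] tz [ 0.9  -0.22 -0.38] q [-1.17  0.81  0.81  1.88  2.03  0.38  0.11] 0.0 [0.42, 0.32, 0.56, -1.83, 0.0, 1.22]
0.62 [0.651 0.272 0.376] tz [ 0.92 -0.14 -0.36] q [-1.15  0.81  0.76  1.93  2.3   0.45  0.24] 0.0 [0.06, 0.4, -0.16, -1.86, 0.27, 1.23]
0.75 [0.635 0.283 0.337] tz [ 0.9  -0.07 -0.43] q [-1.12  0.82  0.71  2.    2.55  0.48  0.4 ] 0.0 [-0.41, 0.26, -0.98, -1.88, 0.61, 1.27]
0.88 [0.592 0.275 0.268] tz [ 0.82 -0.03 -0.57] q [-1.09  0.84  0.66  2.11  2.79  0.47  0.57] 0.0 [-1.07, -0.18, -1.71, -1.89, 1.03, 1.32]
1.0 [0.488 0.217 0.169] tz [ 0.6  -0.13 -0.79] q [-1.06  0.88  0.61  2.3   3.    0.38  0.76] 0.0 [-2.6, -1.47, -2.47, -2.04, 1.95, 1
[... 409 characters left out ...]
 -0.57, 0.93]
0.5 [0.7   0.311 0.483] tz [ 0.97 -0.15 -0.16] q [-1.21  0.84  0.92  1.68  2.02  0.41  0.06] 0.0 [0.37, 0.47, 0.87, -1.96, -0.29, 0.85]
0.62 [0.701 0.33  0.474] tz [ 0.99 -0.06 -0.14] q [-1.19  0.84  0.87  1.74  2.32  0.48  0.16] 0.0 [0.02, 0.48, -0.23, -2.07, 0.11, 0.86]
0.75 [0.683 0.339 0.415] tz [ 0.97  0.02 -0.24] q [-1.16  0.85  0.8   1.84  2.6   0.52  0.3 ] 0.0 [-0.44, 0.21, -1.47, -2.17, 0.61, 0.92]
0.88 [0.632 0.318 0.311] tz [ 0.89  0.04 -0.46] q [-1.13  0.86  0.74  2.01  2.86  0.5   0.46] 0.0 [-1.27, -0.52, -2.59, -2.25, 1.24, 0.99]
1.0 [0.488 0.217 0.169] tz [ 0.6  -0.13 -0.79] q [-1.08  0.89  0.66  2.29  3.1   0.37  0.66] 0.0 [-3.61, -2.53, -3.55, -2.5, 2.57, 0.82]
```

Request:
{"fn": "step_arm", "kwargs": {"targets": [[0.7, 0, 0.8, -0.8, -0.2, 0.6], [1.54, -0.06, 1.7, -1.77, -0.48, 1.36], [1.54, -0.06, 1.7, -1.77, -0.48, 1.36], [1.54, -0.06, 1.7, -1.77, -0.48, 1.36]]}}

```text
time_s: 2.33
position: [0.5617, 0.2416, 0.2632]
tcp_rot: [-0.131, 2.367, -0.411]
wrist_force: [-0.2, -0.1, 0.7]
finger_gap: 0.0601
grip_force: 0.0
```

```bash
cat > st.py <<'E'
from ik import *
import sys
o=arm.observe();q=o['joint_pos'];x,a=fk(q,S,P);r=R.from_rotvec(o['tcp_rot'])
print(round(o['time_s'],2),'q',q.round(2),'p',o['position'].round(4),'tz',r.as_matrix()[:,2].round(2),'F',o['wrist_force'].round(1),'fkerr',(x-o['position']).round(3))
E
python3 st.py
python3 - <<'E'
import sys;sys.path.insert(0,'.')
from go import *
delta([.632,.244,.36],R.from_rotvec([0,0,0]))
E
sed -i 's/^for l6.*/for l6,l4,l2 in((.3,-.3,-.1),):/; s/^  for u in.*/  for u in np.linspace(0,1,7)[1:]:/' plan2.py; python3 plan2.py
```

```text
2.33 q [-1.11  0.79  0.63  1.92  1.16  0.3  -0.14] p [0.5617 0.2416 0.2632] tz [ 0.68 -0.26 -0.69] F [-0.2 -0.1  0.7] fkerr [ 0.003 -0.005  0.003]
[1.756, 0.06, 2.419, 0.751, -13.563, 2.354] | t 2.33
0.3 -0.3
0.17 [0.635 0.243 0.375] tz [ 0.83 -0.31 -0.46] q [-1.16  0.77  0.75  1.8   1.4   0.4   0.06] 0.0 [1.83, 0.03, 2.8, -2.12, -0.89, 1.22]
0.33 [0.668 0.257 0.44 ] tz [ 0.92 -0.27 -0.29] q [-1.17  0.78  0.8   1.77  1.75  0.45  0.13] 0.0 [0.82, 0.34, 1.62, -2.14, -0.42, 1.2]
0.5 [0.681 0.282 0.459] tz [ 0.96 -0.17 -0.2 ] q [-1.16  0.78  0.78  1.81  2.11  0.53  0.22] 0.0 [0.32, 0.62, 0.47, -2.25, -0.0, 1.2]
0.67 [0.671 0.305 0.417] tz [ 0.97 -0.05 -0.26] q [-1.13  0.79  0.72  1.9   2.43  0.56  0.37] 0.0 [-0.24, 0.58, -1.05, -2.37, 0.57, 1.26]
0.83 [0.624 0.301 0.315] tz [ 0.89  0.01 -0.46] q [-1.09  0.82  0.66  2.05  2.72  0.53  0.56] 0.0 [-1.17, -0.1, -2.55, -2.47, 1.29, 1.33]
1.0 [0.488 0.217 0.169] tz [ 0.6  -0.13 -0.79] q [-1.06  0.88  0.6   2.3   2.97  0.38  0.79] 0.0 [-3.41, -2.1, -3.64, -2.68, 2.6, 1.2]
```

```bash
sed -i 's/^for l6.*/for l6,l4,l2 in((.12,-.05,-.05),):/' plan2.py; python3 plan2.py
```

```text
0.12 -0.05
0.17 [0.58  0.214 0.295] tz [ 0.73 -0.33 -0.6 ] q [-1.14  0.79  0.7   1.95  1.43  0.32  0.05] 0.0 [0.47, -0.7, 0.81, -2.19, 0.22, 1.45]
0.33 [0.591 0.208 0.308] tz [ 0.78 -0.31 -0.54] q [-1.13  0.79  0.69  2.    1.77  0.38  0.15] 0.0 [0.27, -0.13, 0.31, -1.99, 0.4, 1.64]
0.5 [0.594 0.216 0.303] tz [ 0.81 -0.26 -0.53] q [-1.1   0.79  0.64  2.06  2.08  0.43  0.31] 0.0 [0.06, 0.18, -0.13, -1.93, 0.56, 1.71]
0.67 [0.582 0.227 0.277] tz [ 0.81 -0.18 -0.56] q [-1.07  0.8   0.6   2.13  2.35  0.46  0.49] 0.0 [-0.29, 0.29, -0.65, -1.87, 0.76, 1.77]
0.83 [0.55  0.233 0.231] tz [ 0.75 -0.12 -0.66] q [-1.05  0.82  0.56  2.2   2.6   0.45  0.7 ] 0.0 [-0.79, 0.15, -1.13, -1.79, 1.01, 1.83]
1.0 [0.488 0.217 0.169] tz [ 0.6  -0.13 -0.79] q [-1.03  0.86  0.53  2.3   2.84  0.39  0.92] 0.0 [-1.56, -0.41, -1.55, -1.75, 1.43, 1.83]
```

Request:
{"fn": "step_arm", "kwargs": {"targets": [[0.16, -0.23, 0.27, -0.73, 0.07, 0.48], [0.32, -0.46, 0.54, -1.46, 0.14, 0.97], [0.47, -0.7, 0.81, -2.19, 0.22, 1.45], [0.47, -0.7, 0.81, -2.19, 0.22, 1.45]]}}

```text
time_s: 2.82
position: [0.581, 0.2128, 0.2958]
tcp_rot: [-0.611, 2.246, -0.736]
wrist_force: [0.4, 0.0, 0.5]
finger_gap: 0.0603
grip_force: 0.0
```

Request:
{"fn": "step_arm", "kwargs": {"targets": [[0.09, -0.04, 0.1, -0.66, 0.13, 0.55], [0.18, -0.08, 0.2, -1.33, 0.27, 1.09], [0.27, -0.13, 0.31, -1.99, 0.4, 1.64], [0.27, -0.13, 0.31, -1.99, 0.4, 1.64]]}}

```text
time_s: 3.32
position: [0.5919, 0.2077, 0.308]
tcp_rot: [-1.112, 2.045, -0.972]
wrist_force: [-0.4, -0.1, -0.6]
finger_gap: 0.06
grip_force: 0.0
```

Request:
{"fn": "step_arm", "kwargs": {"targets": [[0.02, 0.06, -0.04, -0.64, 0.19, 0.57], [0.04, 0.12, -0.09, -1.29, 0.37, 1.14], [0.06, 0.18, -0.13, -1.93, 0.56, 1.71], [0.06, 0.18, -0.13, -1.93, 0.56, 1.71]]}}

```text
time_s: 3.82
position: [0.5945, 0.2147, 0.3031]
tcp_rot: [-1.614, 1.758, -1.149]
wrist_force: [0.1, 0.2, 0.2]
finger_gap: 0.0599
grip_force: 0.0
```

```bash
python3 st.py; sed -i 's/^for l6.*/for l6,l4,l2 in((0,0,0),):/; s/linspace(0,1,7)/linspace(0,1,4)/' plan2.py; python3 plan2.py
```

```text
3.83 q [-1.1   0.79  0.66  2.01  1.91  0.41  0.5 ] p [0.5945 0.2147 0.3031] tz [ 0.81 -0.25 -0.53] F [0.1 0.2 0.2] fkerr [ 0.007 -0.005  0.008]
0 0
0.33 [0.58  0.215 0.269] tz [ 0.78 -0.23 -0.59] q [-1.06  0.8   0.58  2.1   2.2   0.43  0.67] 0.0 [-0.37, 0.0, -0.86, -2.08, 1.05, 1.64]
0.67 [0.542 0.218 0.22 ] tz [ 0.71 -0.17 -0.68] q [-1.02  0.82  0.52  2.2   2.46  0.43  0.86] 0.0 [-0.93, 0.09, -1.23, -1.69, 1.15, 1.87]
1.0 [0.488 0.217 0.169] tz [ 0.6  -0.13 -0.79] q [-0.99  0.85  0.46  2.3   2.7   0.41  1.06] 0.0 [-1.36, -0.05, -1.26, -1.46, 1.26, 1.98]
```

Request:
{"fn": "step_arm", "kwargs": {"targets": [[-0.12, 0, -0.28, -0.69, 0.35, 0.55], [-0.25, 0, -0.57, -1.39, 0.7, 1.1], [-0.37, 0, -0.86, -2.08, 1.05, 1.64], [-0.37, 0, -0.86, -2.08, 1.05, 1.64]]}}

```text
time_s: 4.32
position: [0.5799, 0.2147, 0.2689]
tcp_rot: [-2.164, 1.413, -1.264]
wrist_force: [-0.3, 0.1, -0.9]
finger_gap: 0.06
grip_force: 0.0
```

Request:
{"fn": "step_arm", "kwargs": {"targets": [[-0.31, 0.03, -0.41, -0.56, 0.38, 0.62], [-0.62, 0.06, -0.82, -1.13, 0.77, 1.25], [-0.93, 0.09, -1.23, -1.69, 1.15, 1.87], [-0.93, 0.09, -1.23, -1.69, 1.15, 1.87]]}}

```text
time_s: 4.82
position: [0.543, 0.2181, 0.2202]
tcp_rot: [-2.648, 0.925, -1.22]
wrist_force: [0.1, -0.2, 0.0]
finger_gap: 0.0603
grip_force: 0.0
```

```bash
python3 st.py
python3 - <<'E'
from ik import *
Rf=knobR()*Z(np.pi); delta(g+.1*n_w,Rf); delta(g+.004*n_w,Rf)
E
```

```text
4.83 q [-1.07  0.83  0.6   2.15  2.38  0.34  0.94] p [0.543  0.2181 0.2202] tz [ 0.71 -0.17 -0.68] F [ 0.1 -0.2  0. ] fkerr [0.006 0.    0.006]
[-1.377, -0.038, -1.267, -1.468, 1.264, 1.983] | t 4.83
[0.069, -0.346, -3.158, -1.468, 1.264, 1.983] | t 4.83
```

Request:
{"fn": "step_arm", "kwargs": {"targets": [[-0.45, 0, -0.4, -0.49, 0.42, 0.66], [-0.9, -0.02, -0.8, -0.98, 0.84, 1.32], [-1.38, -0.04, -1.27, -1.47, 1.26, 1.98], [-1.38, -0.04, -1.27, -1.47, 1.26, 1.98], [-1.38, -0.04, -1.27, -1.47, 1.26, 1.98]], "grip": 50}}

```text
time_s: 5.45
position: [0.4888, 0.2168, 0.1702]
tcp_rot: [2.89, -0.305, 1.0]
wrist_force: [-0.2, -0.2, -0.6]
finger_gap: 0.0501
grip_force: 0.0
```

Run:
```python
from ik import *
exec(open('st.py').read())
snap('top','top2');snap('side','side2')
Rf=knobR()*Z(np.pi); delta(g+.004*n_w,Rf)
from crop import crop
cv2.imwrite('pics/m5.png',np.hstack([crop('top2',165,135,100,100,4),crop('side2',235,100,120,100,4)]))
```

```text
5.45 q [-1.03  0.85  0.51  2.25  2.63  0.33  1.12] p [0.4888 0.2168 0.1702] tz [ 0.6  -0.13 -0.79] F [-0.2 -0.2 -0.6] fkerr [0.005 0.004 0.005]
[1.432, -0.311, -1.903, 0.008, 0.012, -0.011] | t 5.55
```

View pics/m5.png

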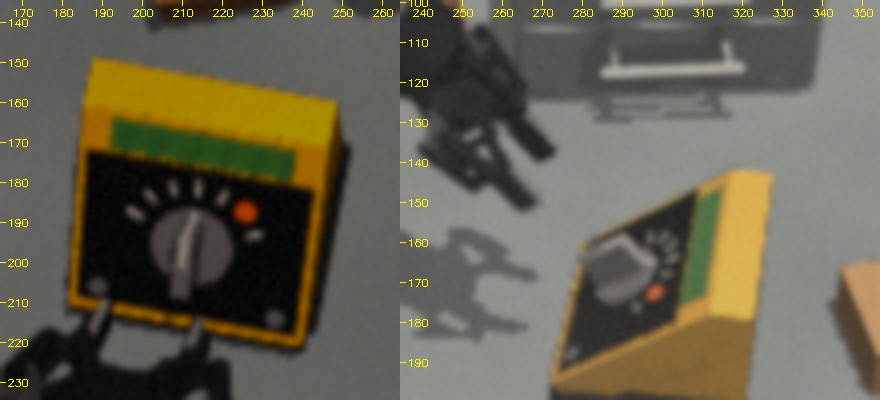

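Top view: the open fingertips are at (190,211) and (213,216), below the knob. Side view: they are at (272,138) and (267,151). Checking these against the projected TCP and knob before going in.

Run:
```python
from ik import *
o=arm.observe();r=R.from_rotvec(o['tcp_rot']).as_matrix()
for k in('top','side'):
    for s in(-1,1): print(k,proj(k,o['position']+r[:,2]*.012+s*r[:,1]*.030).round(1))
    print('knob top centre',proj(k,g+.01*n_w).round(1))
```

```text
top [[190.8 214.1]]
top [[215.  218.5]]
knob top centre [[209.8 201.6]]
side [[270.5 137.9]]
side [[266.9 151.1]]
knob top centre [[284.8 161.7]]
```

Request:
{"fn": "step_arm", "kwargs": {"targets": [[0.5, -0.1, -0.65, 0, 0, 0], [1, -0.2, -1.3, 0, 0, 0], [1.3, -0.28, -1.72, 0, 0, 0], [1.43, -0.31, -1.9, 0, 0, 0], [1.43, -0.31, -1.9, 0, 0, 0]]}}

```text
time_s: 6.18
position: [0.5449, 0.2041, 0.0934]
tcp_rot: [2.89, -0.295, 0.995]
wrist_force: [-0.7, -0.1, 0.3]
finger_gap: 0.05
grip_force: 0.0
```

Request:
{"fn": "step_arm", "kwargs": {"targets": [[0, 0, 0, 0, 0, 0], [0, 0, 0, 0, 0, 0], [0, 0, 0, 0, 0, 0], [0, 0, 0, 0, 0, 0]], "grip": 8, "squeeze": 25}}

```text
time_s: 6.68
position: [0.5444, 0.2031, 0.0939]
tcp_rot: [2.889, -0.297, 0.994]
wrist_force: [-8.9, -6.8, 11.9]
finger_gap: 0.0127
grip_force: 28.8
```

```bash
python3 st.py;python3 - <<'E'
from ik import *
print(arm.observe()['ft_torque'])
E
```

```text
6.67 q [-0.86  1.01  0.4   2.14  2.7   0.44  1.1 ] p [0.5444 0.2031 0.0939] tz [ 0.6  -0.13 -0.79] F [-8.9 -6.8 11.9] fkerr [0.005 0.001 0.011]
[-1.20918925  0.60323262 -1.04243994]
```

Request:
{"fn": "step_arm", "kwargs": {"targets": [[-0.04, -0.02, 0.05, 0, 0, 0], [-0.04, -0.02, 0.05, 0, 0, 0]]}}

```text
time_s: 6.92
position: [0.5435, 0.2031, 0.0951]
tcp_rot: [2.89, -0.295, 0.995]
wrist_force: [10.7, -3.9, -16.0]
finger_gap: 0.0124
grip_force: 27.0
```

Request:
{"fn": "step_arm", "kwargs": {"targets": [[0, 0, 0, 0.23, -0.05, -0.3], [0, 0, 0, 0.46, -0.1, -0.6], [0, 0, 0, 0.69, -0.15, -0.9], [0, 0, 0, 0.92, -0.2, -1.2], [0, 0, 0, 1.15, -0.25, -1.5]]}}

```text
time_s: 7.55
position: [0.5434, 0.2029, 0.0952]
tcp_rot: [-2.829, 0.781, -1.011]
wrist_force: [8.8, -4.6, -13.0]
finger_gap: 0.0126
grip_force: 28.7
```

```bash
cat > kt.py <<'E'
from ik import *
o=arm.observe(); print('axis torque',o['ft_torque']@n_w,'F.n',o['wrist_force']@n_w,o['wrist_force'].round(1))
d=(R.from_rotvec(o['tcp_rot'])*(knobR()*Z(np.pi)).inv()).as_rotvec(); print('knob turn',-d@n_w,'off',d+(-d@n_w)*n_w,'gap',o['finger_gap'],o['joint_pos'].round(2))
E
python3 kt.py
```

```text
axis torque -0.06457938450186675 F.n -16.112278328638403 [  8.8  -4.6 -13. ]
knob turn 0.3284331252390509 off [-0.00060615 -0.00119059 -0.00026927] gap 0.012553816239130692 [-0.82  0.99  0.31  2.15  2.57  0.47  0.91]
```

Request:
{"fn": "step_arm", "kwargs": {"targets": [[0.015, 0, -0.02, 0.34, -0.07, -0.44], [0.015, -0.01, -0.02, 0.68, -0.14, -0.88], [0.015, -0.01, -0.02, 1.01, -0.22, -1.33], [0.015, -0.01, -0.02, 1.35, -0.29, -1.77], [0.015, -0.01, -0.02, 1.69, -0.36, -2.21]]}}

```text
time_s: 8.18
position: [0.5433, 0.2027, 0.0949]
tcp_rot: [-2.437, 1.377, -0.921]
wrist_force: [-8.4, -2.8, 8.2]
finger_gap: 0.0123
grip_force: 32.5
```

Request:
{"fn": "step_arm", "kwargs": {"targets": [[0, 0, 0, 0, 0, 0]]}}

```text
time_s: 8.3
position: [0.5433, 0.2027, 0.0949]
tcp_rot: [-2.438, 1.376, -0.921]
wrist_force: [-9.8, -2.8, 9.9]
finger_gap: 0.012
grip_force: 32.8
```

```bash
python3 kt.py
```

```text
axis torque 0.05009634609171635 F.n 13.345772246215066 [-9.8 -2.8  9.9]
knob turn 0.8173867186550442 off [-1.99020564e-04 -6.76865759e-04 -4.18369825e-05] gap 0.012025976975745697 [-0.75  0.97  0.17  2.14  2.39  0.54  0.62]
```

Request:
{"fn": "step_arm", "kwargs": {"targets": [[0, 0, 0, 0, 0, 0], [0, 0, 0, 0, 0, 0], [0, 0, 0, 0, 0, 0]], "grip": 45}}

```text
time_s: 8.68
position: [0.5439, 0.2031, 0.0945]
tcp_rot: [-2.439, 1.373, -0.922]
wrist_force: [0.0, -0.5, -0.2]
finger_gap: 0.0449
grip_force: 0.0
```

Request:
{"fn": "step_arm", "kwargs": {"targets": [[-0.3, 0.06, 0.4, 0, 0, 0], [-0.75, 0.16, 1, 0, 0, 0], [-1.35, 0.29, 1.77, 0, 0, 0], [-1.5, 0.32, 1.97, 0, 0, 0], [-1.5, 0.32, 1.97, 0, 0, 0]]}}

```text
time_s: 9.3
position: [0.4837, 0.2163, 0.1738]
tcp_rot: [-2.438, 1.372, -0.922]
wrist_force: [0.3, 0.6, 0.4]
finger_gap: 0.0452
grip_force: 0.0
```

Run:
```python
from ik import *
exec(open('st.py').read())
snap('top','top3');snap('side','side3')
from crop import crop
cv2.imwrite('pics/m6.png',np.hstack([crop('top3',165,135,100,100,4),crop('side3',255,125,100,100,4)]))
```

```text
9.3 q [-0.93  0.79  0.29  2.25  2.25  0.43  0.69] p [0.4837 0.2163 0.1738] tz [ 0.6  -0.13 -0.79] F [0.3 0.6 0.4] fkerr [0.006 0.004 0.008]
```

View pics/m6.png

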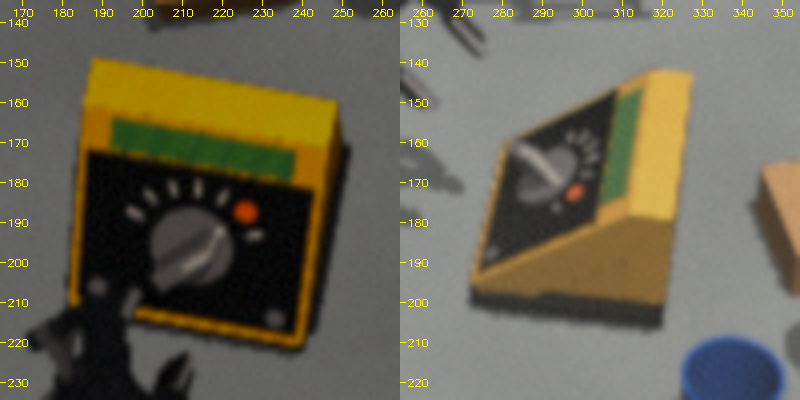

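The pointer line now runs from (211,201) to (220,192) in the top crop, aimed at the orange dot at (225.5,187.5), and the side crop agrees. The knob is set, so the probe is next.

```bash
cat > plan3.py <<'E'
from ik import *
from scipy.spatial.transform import Slerp
o=arm.observe(); q=o['joint_pos']; r0=R.from_rotvec(o['tcp_rot'])
for fl in(0,np.pi):
    tgt=np.array([.4652,-.0157,.15]); Rt=downR(-.169)*Z(fl); qs=q.copy(); sl=Slerp([0,1],R.concatenate([r0,Rt]))
    print(fl); delta(tgt,Rt)
    for u in np.linspace(0,1,7)[1:]:
        x=o['position']*(1-u)+tgt*u; qs,e,w=ik(x,sl(u),qs,.003); print(qs.round(2),round(e,1),round(w,1))
    for x,y in(([.4652,-.0157,.05],-.169),([.4652,-.0157,.15],-.169),([.54,-.148,.12],-.12),([.5265,-.257,.12],-.12)):
        qs,e,w=ik(np.array(x),downR(y)*Z(fl),qs,.003); print('   ',qs.round(2),round(e,1),round(w,1))
E
python3 plan3.py
```

```text
0
[-0.474, -5.783, -0.571, 4.631, 1.025, -12.508] | t 9.4
[-0.85  0.79  0.28  2.25  2.1   0.37  0.52] 0.0 0.0
[-0.8   0.77  0.35  2.19  1.62  0.21  0.72] 0.0 0.0
[-0.53  0.73  0.07  2.13  1.16  0.35  0.92] 0.0 0.0
[-0.3   0.72 -0.08  2.08  0.88  0.41  0.95] 0.0 0.0
[-0.07  0.72 -0.2   2.04  0.66  0.44  0.94] 0.0 0.0
[ 0.15  0.74 -0.3   2.    0.47  0.46  0.91] 0.0 0.0
    [ 0.04  0.95 -0.1   2.05  0.52  0.16  0.88] 0.0 0.0
    [ 0.13  0.74 -0.26  2.    0.42  0.45  0.96] 0.0 0.0
    [ 0.39  0.9  -0.34  1.67  0.45  0.64  1.26] 0.0 0.0
    [ 0.59  0.94 -0.38  1.57  0.47  0.72  1.44] 0.0 0.0
3.141592653589793
[-0.474, -5.783, -0.571, -0.847, 3.829, 4.721] | t 9.4
[-0.67  0.75  0.11  2.36  2.53  0.48  0.71] 0.0 0.0
[-0.49  0.71  0.07  2.36  2.71  0.36  0.84] 0.0 0.0
[-0.33  0.69  0.05  2.31  2.86  0.19  0.97] 0.0 0.0
[-0.19  0.68  0.02  2.23  3.03  0.    1.06] 0.3 0.2
[-0.07  0.7  -0.02  2.24  3.14  0.    1.18] 7.5 5.0
[-0.01  0.72 -0.    2.25  3.15  0.    1.39] 15.0 9.9
    [-0.01  0.95 -0.    2.14  3.14  0.    1.4 ] 4.4 3.2
    [-0.01  0.72 -0.    2.25  3.14  0.    1.4 ] 15.0 9.9
    [0.22 0.84 0.   2.05 3.15 0.   1.67] 19.3 14.6
    [0.41 0.86 0.   2.   3.14 0.   1.86] 21.2 16.5
```

Request:
{"fn": "step_arm", "kwargs": {"targets": [[-0.03, -0.43, 0.1, 0.35, 0.08, -0.94], [-0.06, -0.86, 0.2, 0.69, 0.15, -1.88], [-0.1, -1.3, 0.2, 1.04, 0.23, -2.81], [-0.14, -1.74, 0.2, 1.39, 0.31, -3.75], [-0.18, -2.17, 0.2, 1.74, 0.38, -4.69]], "grip": 40}}

```text
time_s: 10.02
position: [0.4691, 0.1185, 0.1685]
tcp_rot: [-1.665, 2.374, -0.685]
wrist_force: [0.2, -0.2, -0.3]
finger_gap: 0.0403
grip_force: 0.0
```

Request:
{"fn": "step_arm", "kwargs": {"targets": [[-0.03, -0.43, 0, 0.35, 0.08, -0.94], [-0.06, -0.86, 0, 0.69, 0.15, -1.88], [-0.1, -1.3, 0, 1.04, 0.23, -2.81], [-0.14, -1.74, 0, 1.39, 0.31, -3.75], [-0.18, -2.17, 0, 1.74, 0.38, -4.69]]}}

```text
time_s: 10.65
position: [0.4613, 0.0317, 0.1686]
tcp_rot: [-0.68, 2.955, -0.356]
wrist_force: [0.9, -0.7, -0.1]
finger_gap: 0.0398
grip_force: 0.0
```

```bash
python3 st.py
python3 - <<'E'
from ik import *
delta([.4652,-.0157,.15],downR(-.169))
E
```

```text
10.65 q [-0.27  0.67 -0.03  2.1   0.73  0.39  1.05] p [0.4613 0.0317 0.1686] tz [ 0.14 -0.21 -0.97] F [ 0.9 -0.7 -0.1] fkerr [0.002 0.005 0.004]
[0.098, -1.186, -0.466, 1.398, 0.402, -3.54] | t 10.65
```

Request:
{"fn": "step_arm", "kwargs": {"targets": [[0.03, -0.3, -0.1, 0.35, 0.1, -0.89], [0.05, -0.6, -0.2, 0.7, 0.2, -1.77], [0.07, -0.9, -0.33, 1.05, 0.3, -2.66], [0.1, -1.19, -0.47, 1.4, 0.4, -3.54], [0.1, -1.19, -0.47, 1.4, 0.4, -3.54]]}}

```text
time_s: 11.28
position: [0.4652, -0.0168, 0.1492]
tcp_rot: [0.263, 3.13, -0.004]
wrist_force: [-0.3, 0.2, 1.6]
finger_gap: 0.0399
grip_force: 0.0
```

Run:
```python
from ik import *
exec(open('st.py').read())
delta([.4652,-.0157,.050],downR(-.169))
snap('top','top4');snap('side','side4')
from crop import crop
cv2.imwrite('pics/m7.png',np.hstack([crop('top4',260,185,80,80,5),crop('side4',225,180,80,80,5)]))
r=R.from_rotvec(o['tcp_rot']).as_matrix()
for k in('top','side'): print(k,[proj(k,o['position']+r[:,2]*.015+s*r[:,1]*.022)[0].round(1).tolist() for s in(-1,1)])
```

```text
11.28 q [ 0.09  0.73 -0.22  1.99  0.34  0.46  1.02] p [ 0.4652 -0.0168  0.1492] tz [ 0. -0. -1.] F [-0.3  0.2  1.6] fkerr [0.003 0.008 0.007]
[0.0, 0.027, -2.481, 0.015, 0.002, -0.009] | t 11.28
top [[306.5, 228.7], [289.0, 226.2]]
side [[258.7, 217.5], [261.2, 204.7]]
```

View pics/m7.png

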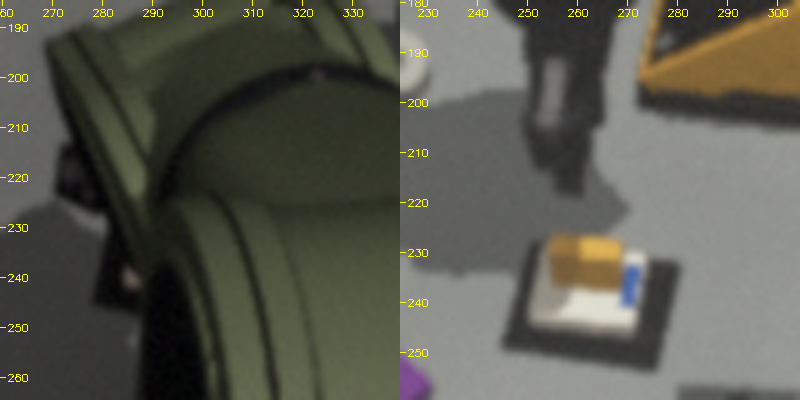

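Side view: the near fingertip is at (258.5,218), as projected, above the fin spanning (255–269, 227–237). The arm hides the dock in the top view. Descending with the fingers 40 mm open.

Request:
{"fn": "step_arm", "kwargs": {"targets": [[0, 0, -0.8, 0, 0, 0], [0, 0.01, -1.6, 0, 0, 0], [0, 0.03, -2.2, 0, 0, 0], [0, 0.03, -2.48, 0, 0, 0], [0, 0.03, -2.48, 0, 0, 0]]}}

```text
time_s: 12.0
position: [0.4653, -0.0129, 0.0509]
tcp_rot: [0.251, 3.129, -0.005]
wrist_force: [-0.5, -0.1, -0.1]
finger_gap: 0.0401
grip_force: 0.0
```

Request:
{"fn": "step_arm", "kwargs": {"targets": [[0, 0, 0, 0, 0, 0], [0, 0, 0, 0, 0, 0], [0, 0, 0, 0, 0, 0], [0, 0, 0, 0, 0, 0]], "grip": 8, "squeeze": 40}}

```text
time_s: 12.5
position: [0.4658, -0.0134, 0.0519]
tcp_rot: [0.254, 3.127, -0.004]
wrist_force: [-0.9, -0.1, 8.4]
finger_gap: 0.0131
grip_force: 39.3
```

```bash
python3 st.py
```

```text
12.5 q [ 0.01  0.92 -0.09  2.05  0.41  0.19  0.96] p [ 0.4658 -0.0134  0.0519] tz [ 0. -0. -1.] F [-0.9 -0.1  8.4] fkerr [0.001 0.01  0.012]
```

Request:
{"fn": "step_arm", "kwargs": {"targets": [[0, 0, 0.8, 0, 0, 0], [0, 0, 1.8, 0, 0, 0], [0, 0, 2.5, 0, 0, 0], [0, 0, 2.5, 0, 0, 0], [0, 0, 2.5, 0, 0, 0]]}}

```text
time_s: 13.12
position: [0.4653, -0.0134, 0.1507]
tcp_rot: [0.254, 3.129, -0.004]
wrist_force: [-0.3, 0.4, -1.9]
finger_gap: 0.0129
grip_force: 40.1
```

Request:
{"fn": "step_arm", "kwargs": {"targets": [[0.3, -0.6, 0, 0, 0, 0], [0.9, -1.6, 0, 0, 0, 0.1], [1.5, -2.6, 0, 0, 0, 0.2], [1.86, -3.3, 0, 0, 0, 0.28], [1.86, -3.3, 0, 0, 0, 0.28]]}}

```text
time_s: 13.75
position: [0.5396, -0.1474, 0.1495]
tcp_rot: [0.182, 3.135, -0.005]
wrist_force: [0.8, -0.0, -1.2]
finger_gap: 0.0132
grip_force: 40.0
```

Run:
```python
from ik import *
exec(open('st.py').read())
delta([.5398,-.1458,.1167],downR(-.12))
snap('top','top5');snap('side','side5')
from crop import crop
cv2.imwrite('pics/m8.png',np.hstack([crop('top5',310,160,100,100,4),crop('side5',235,215,100,110,4)[:400]]))
for k in('top','side'): print(k,proj(k,o['position']-[0,0,.040+.008]).round(1),proj(k,o['position']+[0,0,.010]).round(1))
```

```text
13.75 q [ 0.38  0.83 -0.33  1.66  0.38  0.71  1.32] p [ 0.5396 -0.1474  0.1495] tz [ 0. -0. -1.] F [ 0.8 -0.  -1.2] fkerr [-0.001  0.002  0.009]
[0.004, 0.041, -0.82, 0.017, 0.006, -0.024] | t 13.75
top [[346.8 198.9]] [[350.1 194.9]]
side [[292.  259.1]] [[292.3 245.4]]
```

View pics/m8.png

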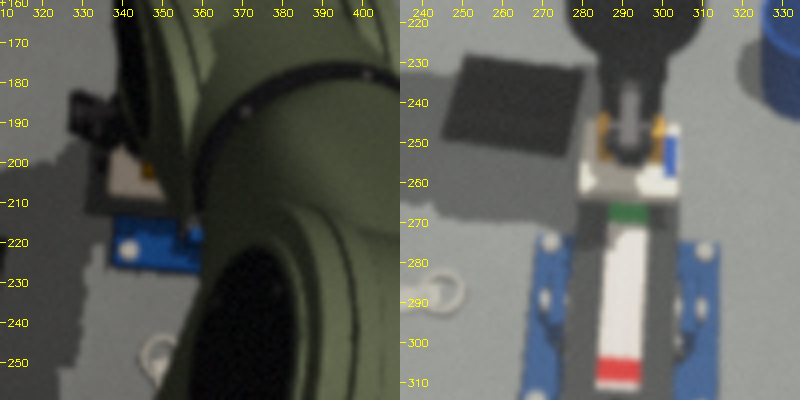

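Side view: the probe hangs level in the gripper with its foot centred at u≈292, right over the strip at the green mark (292,268). Lowering to contact.

Request:
{"fn": "step_arm", "kwargs": {"targets": [[0, 0.04, -0.4, 0, 0, 0], [0, 0.04, -0.82, 0, 0, 0], [0, 0.04, -0.82, 0, 0, 0]]}}

```text
time_s: 14.22
position: [0.5391, -0.1426, 0.1173]
tcp_rot: [0.175, 3.136, -0.003]
wrist_force: [1.2, 0.4, -1.9]
finger_gap: 0.0133
grip_force: 39.9
```

Request:
{"fn": "step_arm", "kwargs": {"targets": [[0, 0, -0.05, 0, 0, 0], [0, 0, -0.05, 0, 0, 0]]}}

```text
time_s: 14.48
position: [0.5399, -0.1436, 0.1166]
tcp_rot: [0.177, 3.133, -0.004]
wrist_force: [-0.3, -0.2, -2.1]
finger_gap: 0.0133
grip_force: 39.9
```

Request:
{"fn": "step_arm", "kwargs": {"targets": [[0, 0, -0.05, 0, 0, 0], [0, 0, -0.05, 0, 0, 0]]}}

```text
time_s: 14.72
position: [0.5398, -0.1437, 0.1143]
tcp_rot: [0.178, 3.134, -0.004]
wrist_force: [-1.1, 0.1, -2.0]
finger_gap: 0.0134
grip_force: 39.9
```

Request:
{"fn": "step_arm", "kwargs": {"targets": [[0, 0, -0.05, 0, 0, 0], [0, 0, -0.05, 0, 0, 0]]}}

```text
time_s: 14.98
position: [0.5397, -0.1437, 0.1121]
tcp_rot: [0.177, 3.134, -0.004]
wrist_force: [0.1, 0.7, -1.1]
finger_gap: 0.0134
grip_force: 39.9
```

Request:
{"fn": "step_arm", "kwargs": {"targets": [[0, -0.04, -0.04, 0, 0, 0], [0, -0.04, -0.04, 0, 0, 0], [0, -0.04, -0.04, 0, 0, 0]]}}

```text
time_s: 15.35
position: [0.5399, -0.1455, 0.1108]
tcp_rot: [0.178, 3.133, -0.004]
wrist_force: [0.9, -0.3, -0.6]
finger_gap: 0.0134
grip_force: 40.3
```

Request:
{"fn": "step_arm", "kwargs": {"targets": [[0, 0, -0.04, 0, 0, 0], [0, 0, -0.04, 0, 0, 0]]}}

```text
time_s: 15.6
position: [0.5399, -0.1455, 0.109]
tcp_rot: [0.178, 3.134, -0.004]
wrist_force: [0.3, -2.3, 0.7]
finger_gap: 0.0133
grip_force: 40.4
```

Request:
{"fn": "step_arm", "kwargs": {"targets": [[0, 0, -0.02, 0, 0, 0], [0, 0, -0.02, 0, 0, 0], [0, 0, -0.02, 0, 0, 0]]}}

```text
time_s: 15.98
position: [0.5399, -0.1454, 0.1083]
tcp_rot: [0.177, 3.134, -0.004]
wrist_force: [0.3, -1.5, 1.9]
finger_gap: 0.0137
grip_force: 40.5
```

Run:
```python
from ik import *
import time
for i in range(6): 
    o=arm.observe(); print(o['wrist_force'].round(2),o['position'].round(5))
```

```text
[ 0.27 -1.48  1.86] [ 0.53987 -0.14541  0.10829]
[ 0.27 -1.48  1.86] [ 0.53987 -0.14541  0.10829]
[ 0.27 -1.48  1.86] [ 0.53987 -0.14541  0.10829]
[ 0.27 -1.48  1.86] [ 0.53987 -0.14541  0.10829]
[ 0.27 -1.48  1.86] [ 0.53987 -0.14541  0.10829]
[ 0.27 -1.48  1.86] [ 0.53987 -0.14541  0.10829]
```

Request:
{"fn": "step_arm", "kwargs": {"targets": [[-0.012, -0.1, 0.0055, 0, 0, 0], [-0.024, -0.2, 0.011, 0, 0, 0], [-0.036, -0.3, 0.0165, 0, 0, 0], [-0.048, -0.4, 0.022, 0, 0, 0], [-0.048, -0.4, 0.022, 0, 0, 0]]}}

```text
time_s: 16.6
position: [0.5377, -0.1623, 0.1091]
tcp_rot: [0.179, 3.134, -0.005]
wrist_force: [-0.4, -0.8, 0.9]
finger_gap: 0.0135
grip_force: 40.5
```

Request:
{"fn": "step_arm", "kwargs": {"targets": [[-0.012, -0.1, 0.003, 0, 0, 0], [-0.024, -0.2, 0.006, 0, 0, 0], [-0.036, -0.3, 0.01, 0, 0, 0], [-0.048, -0.4, 0.013, 0, 0, 0], [-0.048, -0.4, 0.013, 0, 0, 0]]}}

```text
time_s: 17.23
position: [0.5358, -0.1783, 0.1097]
tcp_rot: [0.179, 3.134, -0.005]
wrist_force: [0.4, -0.4, 1.8]
finger_gap: 0.0131
grip_force: 40.5
```

Request:
{"fn": "step_arm", "kwargs": {"targets": [[-0.012, -0.1, 0.004, 0, 0, 0], [-0.024, -0.2, 0.009, 0, 0, 0], [-0.036, -0.3, 0.013, 0, 0, 0], [-0.048, -0.4, 0.018, 0, 0, 0], [-0.048, -0.4, 0.018, 0, 0, 0]]}}

```text
time_s: 17.85
position: [0.5339, -0.1943, 0.1104]
tcp_rot: [0.179, 3.134, -0.005]
wrist_force: [-0.3, -1.6, 1.9]
finger_gap: 0.0131
grip_force: 40.5
```

Request:
{"fn": "step_arm", "kwargs": {"targets": [[-0.012, -0.1, 0.004, 0, 0, 0], [-0.024, -0.2, 0.009, 0, 0, 0], [-0.036, -0.3, 0.013, 0, 0, 0], [-0.048, -0.4, 0.018, 0, 0, 0], [-0.048, -0.4, 0.018, 0, 0, 0]]}}

```text
time_s: 18.48
position: [0.532, -0.2103, 0.1111]
tcp_rot: [0.179, 3.134, -0.006]
wrist_force: [-0.8, -1.9, 1.6]
finger_gap: 0.0133
grip_force: 40.6
```

Request:
{"fn": "step_arm", "kwargs": {"targets": [[-0.012, -0.1, 0.004, 0, 0, 0], [-0.024, -0.2, 0.009, 0, 0, 0], [-0.036, -0.3, 0.013, 0, 0, 0], [-0.048, -0.4, 0.018, 0, 0, 0], [-0.048, -0.4, 0.018, 0, 0, 0]]}}

```text
time_s: 19.1
position: [0.5301, -0.2265, 0.1119]
tcp_rot: [0.179, 3.133, -0.006]
wrist_force: [0.4, -3.5, 5.3]
finger_gap: 0.0131
grip_force: 40.9
```

Request:
{"fn": "step_arm", "kwargs": {"targets": [[-0.012, -0.1, 0.004, 0, 0, 0], [-0.024, -0.2, 0.009, 0, 0, 0], [-0.036, -0.3, 0.013, 0, 0, 0], [-0.048, -0.4, 0.018, 0, 0, 0], [-0.048, -0.4, 0.018, 0, 0, 0]]}}

```text
time_s: 19.73
position: [0.5284, -0.2422, 0.1128]
tcp_rot: [0.178, 3.133, -0.005]
wrist_force: [1.1, -2.1, 8.3]
finger_gap: 0.0131
grip_force: 41.3
```

Request:
{"fn": "step_arm", "kwargs": {"targets": [[-0.012, -0.1, 0.004, 0, 0, 0], [-0.024, -0.2, 0.009, 0, 0, 0], [-0.036, -0.3, 0.013, 0, 0, 0], [-0.048, -0.41, 0.018, 0, 0, 0], [-0.048, -0.41, 0.018, 0, 0, 0]]}}

```text
time_s: 20.35
position: [0.5266, -0.2586, 0.1137]
tcp_rot: [0.178, 3.133, -0.006]
wrist_force: [-0.8, -2.6, 9.8]
finger_gap: 0.0133
grip_force: 41.7
```

Run:
```python
from ik import *
exec(open('st.py').read())
snap('side','side6')
from crop import crop
cv2.imwrite('pics/m9.png',crop('side6',235,215,100,115,5))
print(proj('side',o['position']-[0,0,.046]).round(1))
```

```text
20.35 q [ 0.57  0.92 -0.34  1.58  0.43  0.71  1.48] p [ 0.5266 -0.2586  0.1137] tz [ 0. -0. -1.] F [-0.8 -2.6  9.8] fkerr [-0.003  0.002  0.013]
[[289.5 307.9]]
```

View pics/m9.png

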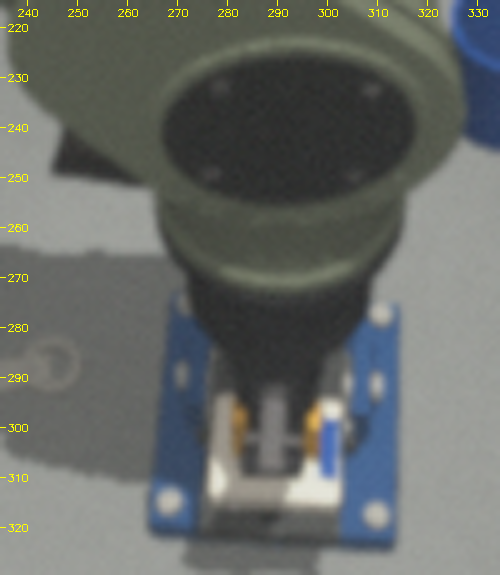

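Side view: the button's projected tip is at (289.5,308), on the red mark's centre (289,307). The stroke is complete and the force peaked at about 11 N. Lifting off and returning to the dock.

Request:
{"fn": "step_arm", "kwargs": {"targets": [[0, 0, 0.3, 0, 0, 0], [0, 0, 0.9, 0, 0, 0], [0, 0, 1.2, 0, 0, 0], [0, 0, 1.2, 0, 0, 0]]}}

```text
time_s: 20.9
position: [0.5265, -0.2579, 0.1617]
tcp_rot: [0.178, 3.133, -0.005]
wrist_force: [-0.1, 0.5, -2.3]
finger_gap: 0.013
grip_force: 40.0
```

Request:
{"fn": "step_arm", "kwargs": {"targets": [[-0.2, 0.9, 0, 0, 0, 0], [-0.5, 2.2, 0, 0, 0, 0], [-0.8, 3.5, 0, 0, 0, -0.1], [-1.2, 4.8, 0, 0, 0, -0.2], [-1.5, 5.8, 0, 0, 0, -0.26]]}}

```text
time_s: 21.52
position: [0.4653, -0.0238, 0.1608]
tcp_rot: [0.248, 3.13, -0.004]
wrist_force: [1.1, 0.2, -3.0]
finger_gap: 0.0134
grip_force: 40.0
```

Request:
{"fn": "step_arm", "kwargs": {"targets": [[0, 0.2, 0, 0, 0, 0], [0, 0.25, 0, 0, 0, 0], [0, 0.25, 0, 0, 0, 0]]}}

```text
time_s: 21.9
position: [0.4665, -0.0167, 0.161]
tcp_rot: [0.251, 3.129, -0.005]
wrist_force: [0.2, -0.7, -0.9]
finger_gap: 0.0138
grip_force: 40.0
```

```bash
python3 st.py
python3 - <<'E'
from ik import *
r=R.from_rotvec([.254,3.127,-.004]); delta([.4657,-.0150,.062],r)
E
```

```text
21.9 q [ 0.11  0.71 -0.26  1.97  0.36  0.5   1.01] p [ 0.4665 -0.0167  0.161 ] tz [ 0. -0. -1.] F [ 0.2 -0.7 -0.9] fkerr [0.003 0.007 0.006]
[-0.021, 0.043, -2.475, 0.001, -0.01, -0.013] | t 21.9
```

Request:
{"fn": "step_arm", "kwargs": {"targets": [[-0.02, 0.04, -0.7, 0, 0, 0], [-0.02, 0.04, -1.5, 0, 0, 0], [-0.02, 0.04, -2.2, 0, 0, -0.01], [-0.02, 0.04, -2.48, 0, 0, -0.01], [-0.02, 0.04, -2.48, 0, 0, -0.01]]}}

```text
time_s: 22.52
position: [0.4655, -0.0146, 0.0619]
tcp_rot: [0.252, 3.129, -0.004]
wrist_force: [-0.3, -0.8, -1.5]
finger_gap: 0.0134
grip_force: 39.9
```

Request:
{"fn": "step_arm", "kwargs": {"targets": [[0, 0, -0.1, 0, 0, 0], [0, 0, -0.15, 0, 0, 0], [0, 0, -0.15, 0, 0, 0]]}}

```text
time_s: 22.9
position: [0.4657, -0.0142, 0.0563]
tcp_rot: [0.251, 3.128, -0.004]
wrist_force: [-0.5, -0.2, -1.7]
finger_gap: 0.0134
grip_force: 39.9
```

Request:
{"fn": "step_arm", "kwargs": {"targets": [[0, 0, -0.05, 0, 0, 0], [0, 0, -0.05, 0, 0, 0]]}}

```text
time_s: 23.15
position: [0.4656, -0.0141, 0.054]
tcp_rot: [0.251, 3.129, -0.004]
wrist_force: [-0.2, 0.3, -2.6]
finger_gap: 0.013
grip_force: 39.9
```

Request:
{"fn": "step_arm", "kwargs": {"targets": [[0, -0.02, -0.03, 0, 0, 0], [0, -0.02, -0.03, 0, 0, 0]]}}

```text
time_s: 23.4
position: [0.4656, -0.015, 0.0528]
tcp_rot: [0.251, 3.129, -0.004]
wrist_force: [0.4, 0.7, -2.3]
finger_gap: 0.0129
grip_force: 39.9
```

Request:
{"fn": "step_arm", "kwargs": {"targets": [[0, 0, -0.025, 0, 0, 0], [0, 0, -0.025, 0, 0, 0]]}}

```text
time_s: 23.65
position: [0.4656, -0.015, 0.052]
tcp_rot: [0.251, 3.129, -0.004]
wrist_force: [-1.6, 0.6, 4.5]
finger_gap: 0.0132
grip_force: 40.7
```

Contact on the rails at z 0.052, the same height as when it was picked up. Releasing.

Request:
{"fn": "step_arm", "kwargs": {"targets": [[0, 0, 0.01, 0, 0, 0], [0, 0, 0.01, 0, 0, 0], [0, 0, 0.01, 0, 0, 0], [0, 0, 0.01, 0, 0, 0]], "grip": 40}}

```text
time_s: 24.15
position: [0.4656, -0.0149, 0.0522]
tcp_rot: [0.251, 3.129, -0.004]
wrist_force: [0.3, 0.7, 0.0]
finger_gap: 0.04
grip_force: 0.0
```

Request:
{"fn": "step_arm", "kwargs": {"targets": [[0, 0, 0.4, 0, 0, 0], [0, 0, 1.2, 0, 0, 0], [0, 0, 2.2, 0, 0, 0], [0, 0, 3, 0, 0, 0], [0, 0, 3, 0, 0, 0]]}}

```text
time_s: 24.78
position: [0.4663, -0.0151, 0.1739]
tcp_rot: [0.252, 3.125, -0.004]
wrist_force: [0.1, -0.6, 0.3]
finger_gap: 0.04
grip_force: 0.0
```

Request:
{"fn": "step_arm", "kwargs": {"targets": [[0, 1, 0.5, 0, 0, 0], [0, 2, 1, 0, 0, 0], [0, 3, 1, 0, 0, 0], [0, 4, 1, 0, 0, 0], [0, 4, 1, 0, 0, 0]]}}

```text
time_s: 25.4
position: [0.465, 0.1477, 0.2114]
tcp_rot: [0.245, 3.13, -0.003]
wrist_force: [-0.0, -1.4, -0.7]
finger_gap: 0.0401
grip_force: 0.0
```

Run:
```python
from ik import *
exec(open('st.py').read())
snap('top','top7');snap('side','side7')
from crop import crop
L=lambda f:crop(f,270,175,66,83,6) if 'top' in f else crop(f,240,215,50,60,5)
a=np.hstack([crop('top7',268,205,50,55,8),crop('top0',268,205,50,55,8)])[:300]
b=np.hstack([crop('side7',240,220,50,37,8),crop('side0',240,220,50,37,8)])
cv2.imwrite('pics/m10.png',np.vstack([crop('top7',268,207,50,37,8) if 0 else a,b])[:600,:800])
```

```text
25.4 q [-0.21  0.65 -0.29  1.84  0.27  0.69  0.76] p [0.465  0.1477 0.2114] tz [ 0. -0. -1.] F [-0.  -1.4 -0.7] fkerr [0.001 0.006 0.004]
```

View pics/m10.png

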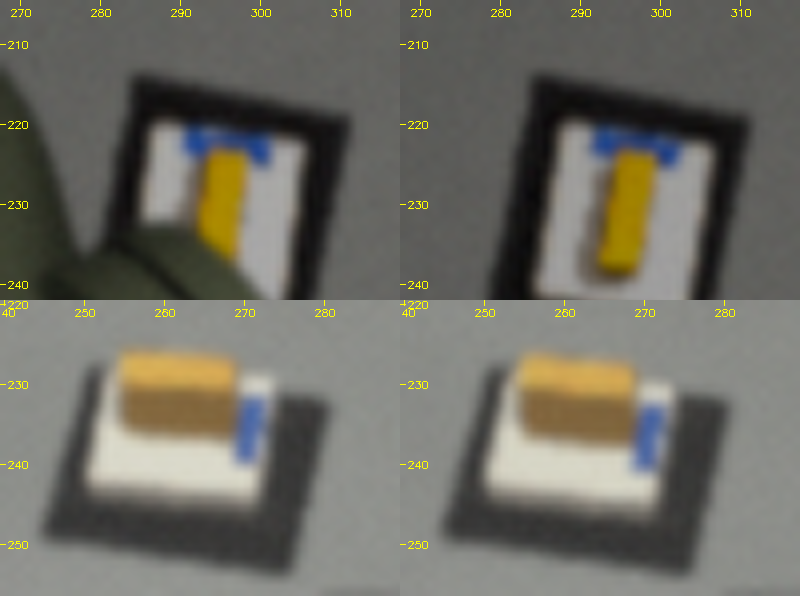

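The before/after crops show the probe back on its rails, with the fin edge at u≈295 against 296 before. That is about 2 mm of shift, and the dock hasn't moved. Handing in.

```bash
python3 -c "
from workcell import arm
print(arm.close_job())"
```

```text
the job is handed in; nothing more can be done
None
```

The job is handed in at about 25 s, verdict not shown: the selector points at the orange mark, the probe was stroked from green to red with force readings up to about 11 N, and it is back on its dock rails about 2 mm from where it started.

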